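# Lock the cutting jig's swing rail with its thumbscrew

## Robot

A 6-joint arm with a two-finger parallel gripper is mounted at the origin on the work surface. World frame = base frame: x ahead of the robot, y to its left, z up, the work surface at z = 0. Lengths are in m, angles in degrees, forces in N, time in s.
With the tool pointing down it reaches from about 0.35 to 0.875 m from the base axis. Payload 4.2 kg.
Tool frame: the origin (TCP) lies on the centre line of the jaws, within the pads' length; the fingertips stand 19 mm ahead of it and the grasp point (between the pads) is the TCP; x points along the fingers, y is the direction in which the jaws open and shut, and the axes are right-handed (so a half turn about x gives the same grasp; the last joint's range is limited). The gripper opens to 87 mm and grips with 3 to 60 N. Pads are 19 mm wide; open, the fingers measure 117 mm over their backs; the gripper's body (75 mm by 190 mm) begins 51 mm behind the grasp point.
Start: joints at [-51.073, 22.042, 0.453, 0, -68.411, -14.817], TCP at [0.255, -0.57, 0.242] pointing down, gripper open.
Joint ranges: [-179.83, 179.83], [-69.29, 118.12], [-61.27, 80.66], [-181.25, 117.63], [-171.15, -9.14], [-177.46, 177.46]. Speed limits (degrees/s): [159.86, 159.86, 180, 180, 180, 180].

## Interface

Orientations are given as a 3x3 rotation matrix whose columns are the frame's x, y, z axes.
In Python, from station import r, viewer, job, spotter gives the robot as it stands.
- The arm moves only by the tool play_rows, never from a script. Its argument "commands" is a list of rows, each an object of numbers: "fingers": the gripper command: -1 is fully open, 1 is shut, values between are in proportion; "tx", "ty", "tz": the shift along the tool's x, y, z normalised to -1 to 1, where 1 is 750 mm; "ax", "ay", "az": the turn, a rotation vector about the tool's x, y, z normalised to -1 to 1, where 1 is pi rad. In form: [{"fingers": .., "tx": .., "ty": .., "tz": .., "ax": .., "ay": .., "az": ..}, ...]. A call has 1 to 5 rows; each row is the pose to reach, as a shift and turn from the pose commanded when the call began, along the tool's axes at that moment, turning the shorter way round; what a row does not reach only later rows make up. A row lasts 1/12 s, in which the tool goes at most 41.7 mm and 7.16 degrees, less where a joint would pass 70% of its speed; a pose out of reach is approached as far as the arm can. A call with a number of a shift or a turn outside -1 to 1 is refused whole. A call with a gripper value outside its range is refused whole. The fingers move at their own pace and stop on an object; the grip force is fixed at half the most. Time passes only in rows, so rows that repeat a pose let the fingers close. It gives the time, the measured TCP pose, the force and the opening at its end, in the units of the state.
- r.sense(): the state, without advancing time (a new reading comes with each control period).
- viewer.capture(name): name is "scene" or "top" or "wrist"; returns a dict with "image" (480x640x3 uint8, red, green, blue), "fx", "fy", "cx", "cy" (pixels), "dist" ([k1, k2, p1, p2, k3] as OpenCV has them; the pictures are not rectified), "R" (3x3) and "t" (3): a world point X has camera coordinates R X + t; the wrist camera has in their place "mount" (4x4, takes a point from camera to tool coordinates, whose origin is the TCP and whose axes are the tool frame's). Camera axes: x right, y down, z forward; pixel columns grow to the right and rows downward; lengths in m; the calibration is good to about 2 mm. A picture is of the moment at which its call begins: read the wrist's pose just before it. There is no depth.
- job.finish_job(): hands the job in, once; it reports no verdict.
Trained networks look in a picture, given as the dict that the camera call returned (one of the last four; its "shot" number tells which), for a name from the list of things; names that differ only in an ending like _2 or _b are one class to them, and where a whole thing is asked for, a point or a joint stands for the part that bears it (a point fixed in the world has none). Each returns a list of dicts, best first, with "score" (0 to 1); they miss things now and then, are a little off and sometimes report something else, mostly with a low value. They report only what shows in the picture. A call takes as long as a camera call.
- spotter.find_in(name, picture): "uv" ([column, row] in pixels, amid what is visible of it).
- spotter.silhouettes(name, picture): "region" (480x640 bool, what is visible of it) and "uv" ([column, row] in pixels, amid what is visible of it).
The state is a dict: "time_s": time; "joints": joint angles; "joint_velocities": joint speeds; "effort": joint torques, N m; "tcp_pos": TCP position; "ee_rot": TCP orientation; "wrist_force": force on the tool from outside, world axes, zero at the start; "moment": the same for the moment, N m; "gripper_width": opening from 0.0 (shut) to 1.0 (fully open).
Only numpy, scipy, OpenCV 4.12 (cv2) and the standard library are available. Lean on these libraries where they do the work, as an engineer would, in place of code of your own. Each camera call takes 0.05 s, during which the arm holds its last target. There are 200 camera calls.

## Task

Swing the cutting jig's guide rail until its hole lines up over the slotted brass insert in the board, then take the winged steel thumbscrew from the wooden storage block and put it down through both holes. Feel for the start of its thread (turning it a little back and forth) until it drops a step, then turn it clockwise until it stops, its collar down on the rail, and let go. Leave the other things on the bench where they are.

Things in the scene. Friction and masses are not known exactly. Their poses are not given: they have to be found in the camera images.
- insert (a point): Mouth centre of the brass insert, flush with the top of the fixed plywood board (260 x 360 x 50 mm). Axes: x across the board away from the robot, y along it (as the rail points when lined up), z up. Bore 20 mm, with two notches along +y and -y. Screw lugs more than 15 degrees off the notches rest on the rim; within that they drop 14 mm, to the start of the thread.
- rail (a joint): Angle of the guide rail about its pivot bolt (rad, anticlockwise from above positive); 0 when its hole is exactly over the insert; starts at 0.25 to 0.6, swung towards the robot; limits -0.3 and 0.85. The pivot lies 125 mm from the insert towards the jig's -y. It rubs (0.35 N m) and stays where it is left.
- rail_hole (a point): Centre of the rail's round hole (33 mm wide), at the rail's top face, 125 mm from the pivot. The rail is a wooden bar 300 x 60 x 20 mm lying on the board, its top 70 mm above the bench. x points along the rail from the pivot to the handle, z up.
- rail_handle (a point): Centre of the dark wooden handle block on the rail's free end, 50 mm long along the rail, 24 mm wide, rising 46 mm above the rail's top (116 mm above the bench); this point is 93 mm above the bench, 230 mm from the pivot, 105 mm beyond the hole. x points along the rail from the pivot outwards, z up.
- screw_head (a point): Centre of the thumbscrew's dark flat wing: 56 mm long (x), 14 thick (y), 30 high; z up the screw. Below this point: collar 46 wide at 21 to 27 mm, bevelled shoulder 29 wide to 41, shank 16 wide, two lugs in line with the wing (28 across, 6 thick) at 58 to 64, tapered tip at 84. About 0.16 kg. Upright in one of the block's holes; 97 mm above the bench there and when home.
- screw_seat (a point): Centre of the underside of the thumbscrew's collar, 27 mm below screw_head; same axes. 70 mm above the bench at the start (on the block) and when home (on the rail); 87 mm with the lugs on the insert's rim, 73 mm after the drop.
- block: Wooden storage block fixed to the bench, 80 x 200 x 70 mm, origin at the centre of its underside; two holes 34 mm wide and 64 mm deep at 55 mm either way along its y axis: one holds the thumbscrew, the other a plain pin.
- pin: Bystander: plain wooden pin with a round 30 mm knob, standing in the block's other hole; origin at its collar's underside, head rises 36 mm above. Leave alone.
- offcut: Bystander: wood offcut 35 x 110 x 22 mm lying on the far edge of the jig board. Leave alone.
- jar: Bystander: glass jar, 68 mm wide, 85 mm high. Leave alone.
- glue: Bystander: white bottle, 60 mm wide, 160 mm high. Leave alone.
- nestbox: Bystander: open wooden box 150 x 130 x 100 mm. Leave alone.
- hammer: Bystander: hammer lying at the far side. Leave alone.
- screwdriver: Bystander: screwdriver lying to the right near the toolbox. Leave alone.
- brush: Bystander: brush lying near the robot. Leave alone.
- jig: The board, origin under its centre; the insert is at x 0, y -15, z 50 mm. Thread: lugs that have dropped into the notches sink 3 mm more in a clockwise turn (from above) of about 70 degrees, to where the collar meets the rail; a solid stop ends the turn at about 90. Anticlockwise a wall stops them about 20 degrees past the notch line.

How it is judged:
By the outcome, as a careful person would: the job done as asked, in the order asked, and still so for the second after the job is handed in, with the robot touching nothing.
It also fails if it takes over 58 s, if anything falls off the work surface, if the arm or the gripper's body presses on something with over 40 N, if the wrist force passes 120 N, or if a joint passes its speed limit or range.

## Working session

There is one attempt and no reset: what is moved stays moved. The work goes in short steps, Python scripts to look and compute and a tool call to move; the robot and the scene stay as the last step left them, time stands still between calls to the robot, and variables do not carry over. Pictures are saved under pics/ and viewed, about 8 in all and at most 12, crops included, and the job is handed in when it is done.

Besides the shell and the picture viewer there is one more tool, called after ">>>" as name([rows], argument=value, ...), one row to a line, values as JSON. play_rows: Moves the arm, as the interface text tells. Its arguments: {"type":"object","properties":{"commands":{"type":"array"}},"required":["commands"]}

```bash
mkdir -p pics
cat > h.py <<'E'
import numpy as np, cv2
from station import r, viewer, job, spotter
def cam(name):
    s=r.sense(); p=viewer.capture(name)
    if 'mount' in p:
        T=np.eye(4);T[:3,:3]=s['ee_rot'];T[:3,3]=s['tcp_pos']
        C=np.linalg.inv(T@np.array(p['mount'])); p['R']=C[:3,:3];p['t']=C[:3,3]
    return p
def K(p): return np.array([[p['fx'],0,p['cx']],[0,p['fy'],p['cy']],[0,0,1.]])
def onz(p,uv,z):
    q=cv2.undistortPoints(np.array([[uv]],float),K(p),np.array(p['dist']))[0,0]
    R=np.array(p['R']);d=R.T@[q[0],q[1],1];c=-R.T@np.array(p['t'])
    return c+d*(z-c[2])/d[2]
def proj(p,X):
    return cv2.projectPoints(np.array(X,float).reshape(-1,1,3),cv2.Rodrigues(np.array(p['R'],float))[0],np.array(p['t'],float),K(p),np.array(p['dist'],float))[0][:,0]
def save(p,n): cv2.imwrite('pics/'+n,cv2.cvtColor(p['image'],cv2.COLOR_RGB2BGR))
E
cat > a.py <<'E'
from h import *
Z=dict(insert=.05,rail_hole=.07,rail_handle=.116,screw_head=.112,pin=.106,block=.07,offcut=.072,jig=.05,jar=.085,glue=.16)
for c in ['top','scene']:
    p=cam(c);save(p,c+'.png')
    for n,z in Z.items():
        for d in spotter.find_in(n,p)[:2]: print(c,n,round(d['score'],2),np.round(d['uv']),np.round(onz(p,d['uv'],z),3))
s=r.sense();print(s['ee_rot'],s['tcp_pos'])
E
python3 a.py
```

```text
top insert 0.68 [375. 234.] [ 0.583 -0.189  0.05 ]
top insert 0.25 [494. 332.] [ 0.336 -0.491  0.05 ]
top rail_hole 0.8 [379. 245.] [ 0.552 -0.196  0.07 ]
top rail_handle 0.9 [383. 247.] [ 0.543 -0.199  0.116]
top screw_head 0.68 [211. 247.] [0.542 0.219 0.112]
top pin 0.67 [170. 232.] [0.576 0.32  0.106]
top pin 0.45 [515. 250.] [ 0.538 -0.527  0.106]
top block 0.97 [192. 238.] [0.566 0.276 0.07 ]
top block 0.31 [513. 251.] [ 0.54  -0.539  0.07 ]
top offcut 0.58 [332. 188.] [ 0.697 -0.075  0.072]
top offcut 0.54 [173. 228.] [0.59  0.324 0.072]
top jig 0.82 [373. 231.] [ 0.591 -0.184  0.05 ]
top jar 0.83 [214. 175.] [0.724 0.222 0.085]
top glue 0.9 [111. 210.] [0.622 0.448 0.16 ]
scene insert 0.98 [283. 243.] [ 0.597 -0.139  0.05 ]
scene insert 0.46 [286. 228.] [ 0.522 -0.206  0.05 ]
scene rail_hole 0.98 [287. 228.] [ 0.546 -0.174  0.07 ]
scene rail_handle 0.79 [289. 226.] [ 0.581 -0.123  0.116]
scene screw_head 0.71 [380. 276.] [0.584 0.245 0.112]
scene screw_head 0.39 [288. 229.] [ 0.589 -0.119  0.112]
scene pin 0.74 [286. 228.] [ 0.587 -0.135  0.106]
scene pin 0.56 [409. 298.] [0.603 0.355 0.106]
scene block 0.7 [395. 301.] [0.599 0.312 0.07 ]
scene offcut 0.89 [271. 262.] [ 0.715 -0.064  0.072]
scene jig 0.83 [284. 244.] [ 0.598 -0.133  0.05 ]
scene jar 0.59 [341. 320.] [0.769 0.268 0.085]
scene jar 0.41 [288. 322.] [0.865 0.177 0.085]
scene glue 0.96 [447. 346.] [0.734 0.536 0.16 ]
[[-3.11666004e-07 -4.08461523e-01  9.12775539e-01]
 [ 7.59266849e-06  9.12775539e-01  4.08461523e-01]
 [-1.00000000e+00  7.05770565e-06  2.81683183e-06]] [ 0.25530744 -0.57044833  0.24154607]
```

```bash
python3 -c "
import cv2
a=cv2.imread('pics/top.png')[150:310,120:460];cv2.imwrite('pics/topc.png',cv2.resize(a,None,fx=2.35,fy=2.35,interpolation=2))
b=cv2.imread('pics/scene.png')[180:350,220:460];cv2.imwrite('pics/scenec.png',cv2.resize(b,None,fx=3.3,fy=3.3,interpolation=2))"
```

```text
(no output)
```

View pics/topc.png

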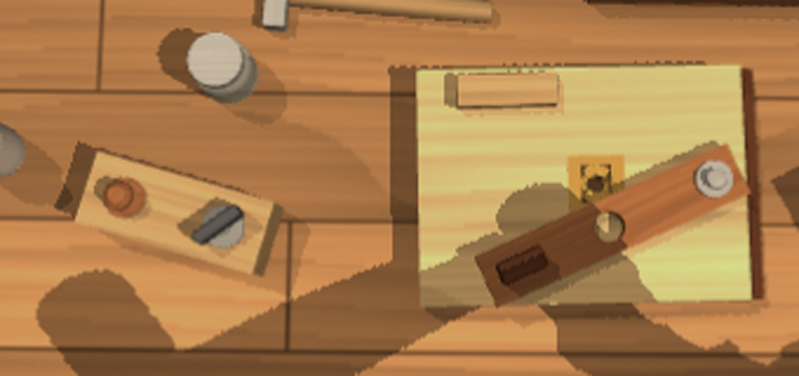

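View pics/scenec.png

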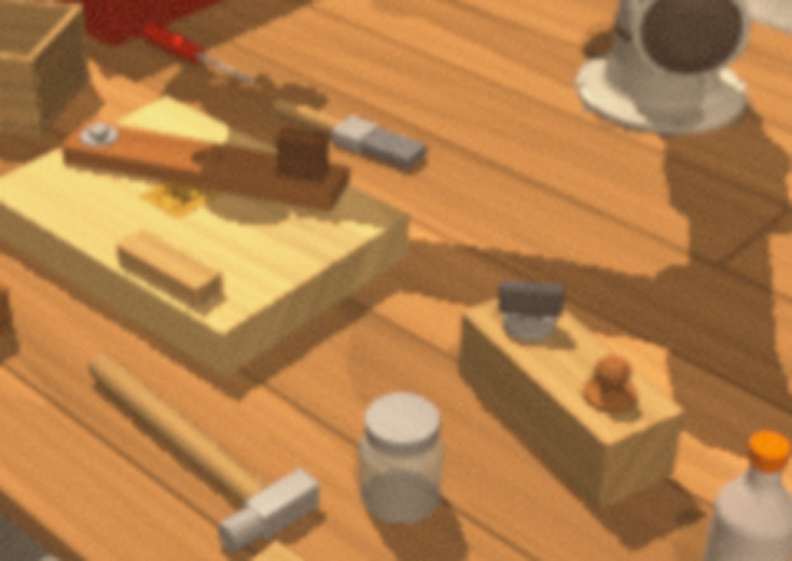

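```bash
cat > b.py <<'E'
from h import *
p=cam('top')
f=lambda x,y:(120+x/2.35-.3,150+y/2.35-.3)
def P(n,x,y,z): o=onz(p,f(x,y),z);print(n,np.round(o,4));return o
P('pivot',714,178,.08);ho=P('hole',609,226,.07);P('handle',522,262,.116);P('insert',596,184,.05)
a=P('w1',197,240,.112);b=P('w2',240,210,.112);print('wing angle',np.degrees(np.arctan2(*(b-a)[1::-1])))
c=[P('c',*q,.05) for q in [(416,70),(741,67),(754,299),(419,306)]];print('board c',np.mean(c,0))
P('blockc',178,212,.07)
for n in ['screw_head','rail_handle']:
    for d in spotter.silhouettes(n,p)[:1]:
        m=d['region'];ys,xs=np.nonzero(m);print(n,d['score'],cv2.minAreaRect(np.c_[xs,ys].astype(np.float32)),(d['uv'][0]-120)*2.35,(d['uv'][1]-150)*2.35)
E
python3 b.py
```

```text
pivot [ 0.6018 -0.307   0.08  ]
hole [ 0.5502 -0.195   0.07  ]
handle [ 0.5086 -0.099   0.116 ]
insert [ 0.5979 -0.1838  0.05  ]
w1 [0.5287 0.236  0.112 ]
w2 [0.5602 0.1925 0.112 ]
wing angle -54.12887783831899
c [0.723  0.0148 0.05  ]
c [ 0.7304 -0.3464  0.05  ]
c [ 0.4734 -0.3555  0.05  ]
c [0.4636 0.0083 0.05  ]
board c [ 0.5975955  -0.16970926  0.05      ]
blockc [0.5614 0.2671 0.07  ]
screw_head 0.79 ((212.5, 246.5), (17.0, 21.0), 90.0) 214.55500000000004 228.42
rail_handle 0.74 ((380.00311279296875, 245.673583984375), (24.758670806884766, 118.91456604003906), 65.77225494384766) 620.4 219.25500000000002
```

```bash
cat > plan.py <<'E'
from h import *
def yaw(): 
    R=np.array(r.sense()['ee_rot']); return np.degrees(np.arctan2(R[1,1],R[0,1]))
def plan(wps,start=None):
    """wps: (x,y,z,yaw of tool y, deg). One line per move call, from the previous waypoint."""
    if start is None: start=(*r.sense()['tcp_pos'],yaw())
    for w in wps:
        d=np.array(w[:3])-start[:3];a=np.radians(start[3]);y=np.array([np.cos(a),np.sin(a),0]);x=np.array([0,0,-1]);z=np.cross(x,y)
        dy=(w[3]-start[3]+180)%360-180
        print(np.round(w,4),'tx %.4f ty %.4f tz %.4f ax %.4f'%(*(v@d/.75 for v in(x,y,z)),-dy/180),'rows>=',round(max(np.linalg.norm(d)/.0417,abs(dy)/7.16),1)); start=w
E
python3 -c "
from plan import *
plan([(.34,-.413,.21,144),(.425,-.256,.20,174),(.509,-.099,.2,204.5)])"
```

```text
[  0.34   -0.413   0.21  144.   ] tx 0.0421 ty 0.1455 tz 0.1888 ax -0.1661 rows>= 4.4
[  0.425  -0.256   0.2   174.   ] tx 0.0133 ty 0.0314 tz 0.2360 ax -0.1667 rows>= 4.3
[ 5.090e-01 -9.900e-02  2.000e-01  2.045e+02] tx 0.0000 ty -0.0895 tz 0.2199 ax -0.1694 rows>= 4.3
```

>>> play_rows([
  {"fingers": -1, "tx": 0.0421, "ty": 0.1455, "tz": 0.1888, "ax": -0.1661, "ay": 0, "az": 0},
  {"fingers": -1, "tx": 0.0421, "ty": 0.1455, "tz": 0.1888, "ax": -0.1661, "ay": 0, "az": 0},
  {"fingers": -1, "tx": 0.0421, "ty": 0.1455, "tz": 0.1888, "ax": -0.1661, "ay": 0, "az": 0},
  {"fingers": -1, "tx": 0.0421, "ty": 0.1455, "tz": 0.1888, "ax": -0.1661, "ay": 0, "az": 0},
  {"fingers": -1, "tx": 0.0421, "ty": 0.1455, "tz": 0.1888, "ax": -0.1661, "ay": 0, "az": 0},
])

```text
time_s: 1.67
tcp_pos: [0.3408, -0.4092, 0.2092]
ee_rot: [[-0.001, -0.813, 0.582], [0.002, 0.582, 0.813], [-1.0, 0.002, 0.001]]
wrist_force: [-0.6, 0.4, -0.6]
gripper_width: 1.0
```

>>> play_rows([
  {"fingers": -1, "tx": 0.0133, "ty": 0.0314, "tz": 0.236, "ax": -0.1667, "ay": 0, "az": 0},
  {"fingers": -1, "tx": 0.0133, "ty": 0.0314, "tz": 0.236, "ax": -0.1667, "ay": 0, "az": 0},
  {"fingers": -1, "tx": 0.0133, "ty": 0.0314, "tz": 0.236, "ax": -0.1667, "ay": 0, "az": 0},
  {"fingers": -1, "tx": 0.0133, "ty": 0.0314, "tz": 0.236, "ax": -0.1667, "ay": 0, "az": 0},
  {"fingers": -1, "tx": 0.0133, "ty": 0.0314, "tz": 0.236, "ax": -0.1667, "ay": 0, "az": 0},
])

```text
time_s: 2.08
tcp_pos: [0.4268, -0.2524, 0.2002]
ee_rot: [[0.001, -0.995, 0.095], [0.0, 0.095, 0.995], [-1.0, -0.001, 0.0]]
wrist_force: [-0.2, -0.3, 0.2]
gripper_width: 1.001
```

>>> play_rows([
  {"fingers": -1, "tx": 0, "ty": -0.0895, "tz": 0.2199, "ax": -0.1694, "ay": 0, "az": 0},
  {"fingers": -1, "tx": 0, "ty": -0.0895, "tz": 0.2199, "ax": -0.1694, "ay": 0, "az": 0},
  {"fingers": -1, "tx": 0, "ty": -0.0895, "tz": 0.2199, "ax": -0.1694, "ay": 0, "az": 0},
  {"fingers": -1, "tx": 0, "ty": -0.0895, "tz": 0.2199, "ax": -0.1694, "ay": 0, "az": 0},
  {"fingers": -1, "tx": 0, "ty": -0.0895, "tz": 0.2199, "ax": -0.1694, "ay": 0, "az": 0},
])

```text
time_s: 2.5
tcp_pos: [0.5115, -0.0952, 0.2004]
ee_rot: [[0.002, -0.906, -0.423], [0.0, -0.423, 0.906], [-1.0, -0.002, -0.001]]
wrist_force: [0.2, -0.8, -0.1]
gripper_width: 0.998
```

```bash
cat > w.py <<'E'
import sys
from plan import *
p=cam('wrist');save(p,sys.argv[1]);s=r.sense();print(s['tcp_pos'],yaw(),s['time_s'],np.round(s['joints'],1))
for n,z in dict(insert=.05,rail_hole=.07,rail_handle=.116,screw_head=.112,pin=.106,jig=.05).items():
    for d in spotter.find_in(n,p)[:2]: print(n,round(d['score'],2),np.round(d['uv']),np.round(onz(p,d['uv'],z),4))
np.savez('last.npz',**{k:np.array(v) for k,v in p.items()})
E
python3 w.py w1.png
```

```text
[ 0.51144553 -0.0954413   0.20021667] -155.0572659197524 2.55 [  7.3  13.9 -17.8   0.  -58.2  17.6]
insert 0.89 [250. 147.] [ 0.5756 -0.1238  0.05  ]
rail_hole 0.9 [325. 147.] [ 0.5308 -0.1467  0.07  ]
rail_handle 0.75 [329. 148.] [ 0.5308 -0.1503  0.116 ]
jig 0.7 [249. 146.] [ 0.5765 -0.1242  0.05  ]
```

View pics/w1.png

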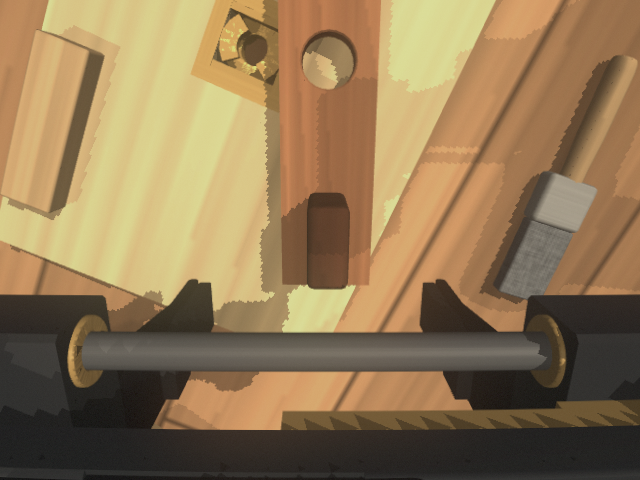

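```bash
cat > c.py <<'E'
from plan import *
p=dict(np.load('last.npz'))
c=-p['R'].T@p['t'];print('cam',c,'fwd',p['R'][2])
for n,u,v,z in [('hole',329,60,.07),('insert',254,47,.05),('L',282,284,.07),('R',369,285,.07),('hTL',308,197,.116),('hTR',348,197,.116),('hBL',308,288,.116),('hBR',347,288,.116)]:
    print(n,np.round(onz(p,(u,v),z),4))
E
python3 c.py
```

```text
cam [ 0.54412029 -0.16481781  0.34477356] fwd [-0.1164293   0.25551762 -0.95976818]
hole [ 0.5505 -0.1946  0.07  ]
insert [ 0.5981 -0.1836  0.05  ]
L [ 0.5175 -0.0496  0.07  ]
R [ 0.4624 -0.0746  0.07  ]
hTL [ 0.5297 -0.1217  0.116 ]
hTR [ 0.51   -0.1309  0.116 ]
hBL [ 0.5073 -0.073   0.116 ]
hBR [ 0.4868 -0.0826  0.116 ]
```

```bash
python3 -c "
from plan import *
plan([(.507,-.0991,.098,204.4)])"
```

```text
[ 5.070e-01 -9.910e-02  9.800e-02  2.044e+02] tx 0.1360 ty 0.0009 tz 0.0019 ax -0.0002 rows>= 2.4
```

>>> play_rows([
  {"fingers": -1, "tx": 0.07, "ty": 0.0009, "tz": 0.0019, "ax": 0, "ay": 0, "az": 0},
  {"fingers": -1, "tx": 0.11, "ty": 0.0009, "tz": 0.0019, "ax": 0, "ay": 0, "az": 0},
  {"fingers": -1, "tx": 0.136, "ty": 0.0009, "tz": 0.0019, "ax": 0, "ay": 0, "az": 0},
  {"fingers": -1, "tx": 0.136, "ty": 0.0009, "tz": 0.0019, "ax": 0, "ay": 0, "az": 0},
  {"fingers": 1, "tx": 0.136, "ty": 0.0009, "tz": 0.0019, "ax": 0, "ay": 0, "az": 0},
])

```text
time_s: 3.27
tcp_pos: [0.5072, -0.099, 0.0977]
ee_rot: [[-0.002, -0.91, -0.414], [-0.001, -0.414, 0.91], [-1.0, 0.002, 0.0]]
wrist_force: [0.1, 0.3, 1.1]
gripper_width: 0.972
```

>>> play_rows([
  {"fingers": 1, "tx": 0, "ty": 0, "tz": 0, "ax": 0, "ay": 0, "az": 0},
  {"fingers": 1, "tx": 0, "ty": 0, "tz": 0, "ax": 0, "ay": 0, "az": 0},
  {"fingers": 1, "tx": 0, "ty": 0, "tz": 0, "ax": 0, "ay": 0, "az": 0},
  {"fingers": 1, "tx": 0, "ty": 0, "tz": 0, "ax": 0, "ay": 0, "az": 0},
  {"fingers": 1, "tx": 0, "ty": 0, "tz": 0, "ax": 0, "ay": 0, "az": 0},
])

```text
time_s: 3.68
tcp_pos: [0.5082, -0.0979, 0.0989]
ee_rot: [[0.002, -0.91, -0.415], [0.0, -0.415, 0.91], [-1.0, -0.002, -0.001]]
wrist_force: [-0.7, 0.3, -0.3]
gripper_width: 0.634
```

>>> play_rows([
  {"fingers": 1, "tx": 0, "ty": 0, "tz": 0, "ax": 0, "ay": 0, "az": 0},
  {"fingers": 1, "tx": 0, "ty": 0, "tz": 0, "ax": 0, "ay": 0, "az": 0},
  {"fingers": 1, "tx": 0, "ty": 0, "tz": 0, "ax": 0, "ay": 0, "az": 0},
])

```text
time_s: 3.93
tcp_pos: [0.5077, -0.0978, 0.0981]
ee_rot: [[0.0, -0.91, -0.415], [-0.0, -0.415, 0.91], [-1.0, -0.0, -0.0]]
wrist_force: [-0.6, -0.4, -0.0]
gripper_width: 0.405
```

```bash
cat > arc.py <<'E'
from plan import *
s=r.sense();x,y,z=s['tcp_pos'];a0=yaw();print(s['tcp_pos'],a0,s['gripper_width'],s['wrist_force'],s['time_s'])
P=np.array([.6019,-.3086]);v=np.array([x,y])-P
print('polar',np.hypot(*v),np.degrees(np.arctan2(-v[0],v[1])))
for d in [-4.5,-9,-13.5,-18,-22.6]:
    a=np.radians(d);w=P+np.array([[np.cos(a),-np.sin(a)],[np.sin(a),np.cos(a)]])@v
    plan([(*w,z,a0+d)],(x,y,z,a0))
E
python3 arc.py
```

```text
[ 0.50772214 -0.09783602  0.09811105] -155.48579123743227 0.40475095201322664 [-0.55920911 -0.36274107 -0.02218305] 3.9333
polar 0.23084827396280405 24.077021053863394
[ 5.245000e-01 -9.110000e-02  9.810000e-02 -1.599858e+02] tx 0.0000 ty -0.0241 tz -0.0011 ax 0.0250 rows>= 0.6
[ 5.419000e-01 -8.570000e-02  9.810000e-02 -1.644858e+02] tx 0.0000 ty -0.0481 tz -0.0042 ax 0.0500 rows>= 1.3
[ 5.595000e-01 -8.170000e-02  9.810000e-02 -1.689858e+02] tx 0.0000 ty -0.0718 tz -0.0091 ax 0.0750 rows>= 1.9
[ 5.775000e-01 -7.900000e-02  9.810000e-02 -1.734858e+02] tx 0.0000 ty -0.0950 tz -0.0158 ax 0.1000 rows>= 2.5
[ 5.959000e-01 -7.780000e-02  9.810000e-02 -1.780858e+02] tx 0.0000 ty -0.1181 tz -0.0245 ax 0.1256 rows>= 3.2
```

>>> play_rows([
  {"fingers": 1, "tx": 0, "ty": 0, "tz": 0, "ax": 0, "ay": 0, "az": 0},
  {"fingers": 1, "tx": 0, "ty": 0, "tz": 0, "ax": 0, "ay": 0, "az": 0},
  {"fingers": 1, "tx": 0, "ty": 0, "tz": 0, "ax": 0, "ay": 0, "az": 0},
  {"fingers": 1, "tx": 0, "ty": 0, "tz": 0, "ax": 0, "ay": 0, "az": 0},
])

```text
time_s: 4.27
tcp_pos: [0.5074, -0.098, 0.098]
ee_rot: [[-0.001, -0.91, -0.415], [-0.0, -0.415, 0.91], [-1.0, 0.001, 0.0]]
wrist_force: [-1.1, -0.5, 1.2]
gripper_width: 0.274
```

>>> play_rows([
  {"fingers": 1, "tx": 0, "ty": -0.0241, "tz": -0.0011, "ax": 0.025, "ay": 0, "az": 0},
  {"fingers": 1, "tx": 0, "ty": -0.0481, "tz": -0.0042, "ax": 0.05, "ay": 0, "az": 0},
  {"fingers": 1, "tx": 0, "ty": -0.0718, "tz": -0.0091, "ax": 0.075, "ay": 0, "az": 0},
  {"fingers": 1, "tx": 0, "ty": -0.095, "tz": -0.0158, "ax": 0.1, "ay": 0, "az": 0},
  {"fingers": 1, "tx": 0, "ty": -0.1181, "tz": -0.0245, "ax": 0.1256, "ay": 0, "az": 0},
])

```text
time_s: 4.68
tcp_pos: [0.5961, -0.0775, 0.0979]
ee_rot: [[-0.002, -1.0, -0.03], [0.0, -0.03, 1.0], [-1.0, 0.002, 0.0]]
wrist_force: [-1.8, -0.5, 1.2]
gripper_width: 0.274
```

>>> play_rows([
  {"fingers": 1, "tx": 0, "ty": 0, "tz": 0, "ax": 0, "ay": 0, "az": 0},
  {"fingers": 1, "tx": 0, "ty": 0, "tz": 0, "ax": 0, "ay": 0, "az": 0},
  {"fingers": 1, "tx": 0, "ty": 0, "tz": 0, "ax": 0, "ay": 0, "az": 0},
])

```text
time_s: 4.93
tcp_pos: [0.5957, -0.0776, 0.098]
ee_rot: [[0.001, -0.999, -0.034], [0.001, -0.034, 0.999], [-1.0, -0.001, 0.001]]
wrist_force: [-0.3, 2.1, 0.5]
gripper_width: 0.279
```

```bash
python3 w.py w2.png; python3 arc.py|head -2
```

```text
[ 0.5954972  -0.07758843  0.09796203] -178.03495709645554 4.9833 [  8.   27.4 -13.5  -0.  -49.   -6. ]
insert 0.97 [342. 138.] [ 0.5868 -0.143   0.05  ]
rail_hole 0.76 [316. 174.] [ 0.5979 -0.1297  0.07  ]
rail_handle 0.71 [320. 174.] [ 0.597  -0.1362  0.116 ]
jig 0.58 [339. 133.] [ 0.5884 -0.1449  0.05  ]
[ 0.59548518 -0.07756507  0.09799861] -178.07071036214865 0.27027507923663174 [-1.40659042  3.46172824  0.40069044] 5.2833
polar 0.23112396880392744 1.5904416458251138
```

View pics/w2.png

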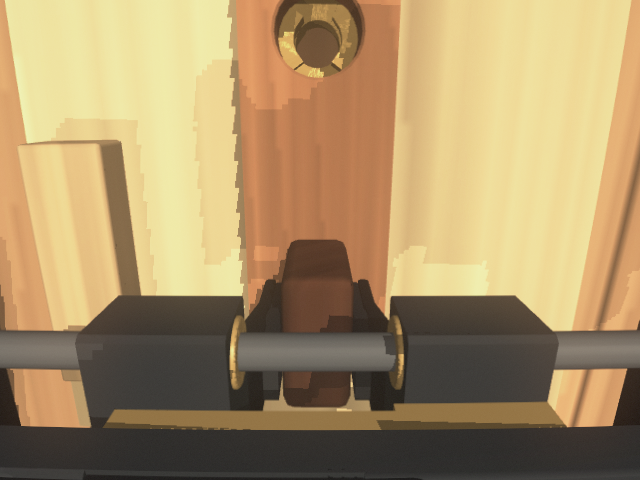

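```bash
python3 -c "
from plan import *
p=dict(np.load('last.npz'))
print('hole',onz(p,(319.5,34),.07),'ins',onz(p,(317.5,46),.05))
im=p['image'][0:110,250:390];cv2.imwrite('pics/w2c.png',cv2.cvtColor(cv2.resize(im,None,fx=5.6,fy=5.2,interpolation=2),cv2.COLOR_RGB2BGR))"
```

```text
hole [ 0.59848759 -0.18189734  0.07      ] ins [ 0.59915251 -0.18038471  0.05      ]
```

View pics/w2c.png

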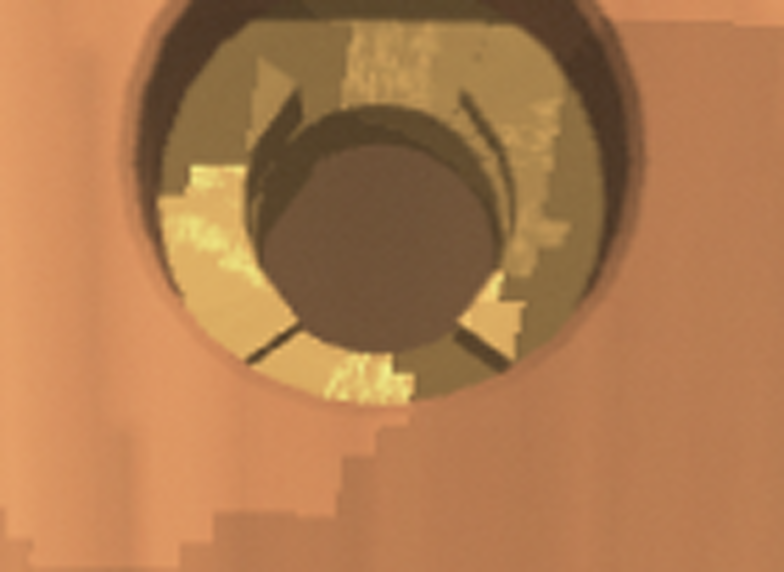

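```bash
python3 -c "
from plan import *
plan([(.5955,-.0776,.2,182),(.57,.07,.2,199),(.5445,.2143,.2,216)],(.5955,-.0776,.098,182))"
```

```text
[ 5.955e-01 -7.760e-02  2.000e-01  1.820e+02] tx -0.1360 ty 0.0000 tz 0.0000 ax 0.0000 rows>= 2.4
[5.70e-01 7.00e-02 2.00e-01 1.99e+02] tx 0.0000 ty 0.0271 tz 0.1979 ax -0.0944 rows>= 3.6
[5.445e-01 2.143e-01 2.000e-01 2.160e+02] tx 0.0000 ty -0.0305 tz 0.1930 ax -0.0944 rows>= 3.5
```

>>> play_rows([
  {"fingers": -1, "tx": 0, "ty": 0, "tz": 0, "ax": 0, "ay": 0, "az": 0},
  {"fingers": -1, "tx": 0, "ty": 0, "tz": 0, "ax": 0, "ay": 0, "az": 0},
  {"fingers": -1, "tx": 0, "ty": 0, "tz": 0, "ax": 0, "ay": 0, "az": 0},
  {"fingers": -1, "tx": -0.02, "ty": 0, "tz": 0, "ax": 0, "ay": 0, "az": 0},
  {"fingers": -1, "tx": -0.06, "ty": 0, "tz": 0, "ax": 0, "ay": 0, "az": 0},
])

```text
time_s: 5.7
tcp_pos: [0.593, -0.0784, 0.1395]
ee_rot: [[-0.01, -0.999, -0.032], [-0.001, -0.032, 0.999], [-1.0, 0.01, -0.0]]
wrist_force: [0.5, -0.2, -0.0]
gripper_width: 0.566
```

>>> play_rows([
  {"fingers": -1, "tx": -0.05, "ty": 0, "tz": 0, "ax": 0, "ay": 0, "az": 0},
  {"fingers": -1, "tx": -0.076, "ty": 0, "tz": 0, "ax": 0, "ay": 0, "az": 0},
  {"fingers": -1, "tx": -0.076, "ty": 0, "tz": 0, "ax": 0, "ay": 0, "az": 0},
])

```text
time_s: 5.95
tcp_pos: [0.5988, -0.0785, 0.206]
ee_rot: [[0.011, -0.999, -0.034], [-0.001, -0.034, 0.999], [-1.0, -0.011, -0.001]]
wrist_force: [-0.0, -0.0, 0.4]
gripper_width: 0.797
```

```bash
python3 w.py w3.png
```

```text
[ 0.59724294 -0.07823233  0.20305058] -178.09890503884702 6.0 [  7.9  21.3  -6.4   0.  -61.9  -6.1]
insert 0.58 [342. 142.] [ 0.5852 -0.1347  0.05  ]
insert 0.31 [324. 147.] [ 0.5974 -0.1313  0.05  ]
rail_hole 0.7 [325. 144.] [ 0.5972 -0.1347  0.07  ]
rail_handle 0.79 [327. 149.] [ 0.5962 -0.1355  0.116 ]
screw_head 0.58 [325. 144.] [ 0.5976 -0.1374  0.112 ]
jig 0.92 [338. 140.] [ 0.5879 -0.1359  0.05  ]
```

>>> play_rows([
  {"fingers": -1, "tx": 0, "ty": 0.0271, "tz": 0.1979, "ax": -0.0944, "ay": 0, "az": 0},
  {"fingers": -1, "tx": 0, "ty": 0.0271, "tz": 0.1979, "ax": -0.0944, "ay": 0, "az": 0},
  {"fingers": -1, "tx": 0, "ty": 0.0271, "tz": 0.1979, "ax": -0.0944, "ay": 0, "az": 0},
  {"fingers": -1, "tx": 0, "ty": 0.0271, "tz": 0.1979, "ax": -0.0944, "ay": 0, "az": 0},
  {"fingers": -1, "tx": 0, "ty": 0.0271, "tz": 0.1979, "ax": -0.0944, "ay": 0, "az": 0},
])

```text
time_s: 6.72
tcp_pos: [0.5699, 0.0737, 0.1992]
ee_rot: [[-0.001, -0.944, -0.329], [0.0, -0.329, 0.944], [-1.0, 0.001, 0.0]]
wrist_force: [-0.4, -0.4, -1.2]
gripper_width: 1.0
```

>>> play_rows([
  {"fingers": -1, "tx": 0, "ty": -0.0305, "tz": 0.193, "ax": -0.0944, "ay": 0, "az": 0},
  {"fingers": -1, "tx": 0, "ty": -0.0305, "tz": 0.193, "ax": -0.0944, "ay": 0, "az": 0},
  {"fingers": -1, "tx": 0, "ty": -0.0305, "tz": 0.193, "ax": -0.0944, "ay": 0, "az": 0},
  {"fingers": -1, "tx": 0, "ty": -0.0305, "tz": 0.193, "ax": -0.0944, "ay": 0, "az": 0},
  {"fingers": -1, "tx": 0, "ty": -0.0305, "tz": 0.193, "ax": -0.0944, "ay": 0, "az": 0},
])

```text
time_s: 7.13
tcp_pos: [0.545, 0.2175, 0.1991]
ee_rot: [[-0.001, -0.807, -0.59], [-0.0, -0.59, 0.807], [-1.0, 0.001, 0.0]]
wrist_force: [-0.5, -0.7, -0.1]
gripper_width: 1.001
```

>>> play_rows([
  {"fingers": -1, "tx": 0, "ty": 0, "tz": 0, "ax": 0, "ay": 0, "az": 0},
  {"fingers": -1, "tx": 0, "ty": 0, "tz": 0, "ax": 0, "ay": 0, "az": 0},
])

```text
time_s: 7.3
tcp_pos: [0.5453, 0.2133, 0.1993]
ee_rot: [[-0.001, -0.811, -0.586], [-0.001, -0.586, 0.811], [-1.0, 0.002, -0.0]]
wrist_force: [0.3, 0.3, -0.9]
gripper_width: 0.996
```

```bash
cp last.npz w3.npz; python3 w.py w4.png
```

```text
[0.54552848 0.21290916 0.19949744] -144.1937766688103 7.35 [ 37.2  20.1  -8.8   0.  -61.2  -1.4]
insert 0.59 [574.  21.] [0.4903 0.0081 0.05  ]
rail_handle 0.45 [576.  20.] [0.5123 0.0395 0.116 ]
screw_head 0.64 [313. 242.] [0.55   0.2106 0.112 ]
pin 0.49 [213. 324.] [0.5683 0.2917 0.106 ]
jig 0.74 [572.  20.] [0.4922 0.0088 0.05  ]
```

View pics/w3.png

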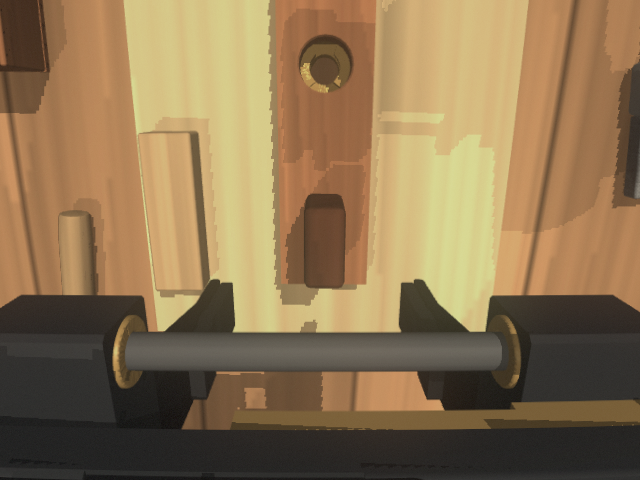

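View pics/w4.png

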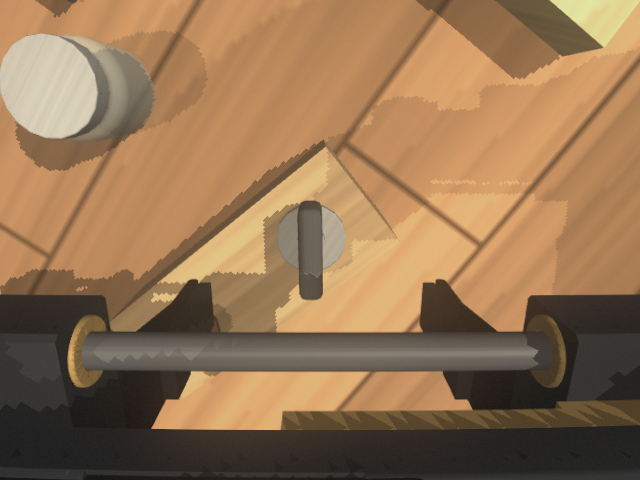

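```bash
python3 -c "
from plan import *
p=dict(np.load('w3.npz'));q=dict(np.load('last.npz'))
print('hole',onz(p,(325.5,64),.07),'bore',onz(p,(324,70.5),.05))
print('collar',onz(q,(311.5,237.5),.076))
a=onz(q,(310.5,204),.112);b=onz(q,(311,276),.112);b2=onz(q,(311,298),.112);print(a,b,b2,np.linalg.norm(a-b),np.linalg.norm(a-b2),(a+b)/2,np.degrees(np.arctan2(*(b2-a)[1::-1])))
plan([(.5455,.2129,.13,216)])
"
```

```text
hole [ 0.59870653 -0.18323455  0.07      ] bore [ 0.59943678 -0.18113915  0.05      ]
collar [0.54651035 0.21777112 0.076     ]
[0.56425554 0.19342672 0.112     ] [0.53908524 0.22799479 0.112     ] [0.53093653 0.23934224 0.112     ] 0.04276090965083864 0.056730865331262245 [0.55167039 0.21071075 0.112     ] 125.96685453394778
[5.455e-01 2.129e-01 1.300e-01 2.160e+02] tx 0.0934 ty 0.0006 tz -0.0004 ax -0.0010 rows>= 1.7
```

```bash
python3 -c "
from plan import *
plan([(.547,.217,.099,216)])"
```

```text
[5.47e-01 2.17e-01 9.90e-02 2.16e+02] tx 0.1348 ty -0.0043 tz 0.0029 ax -0.0010 rows>= 2.4
```

>>> play_rows([
  {"fingers": -1, "tx": 0.05, "ty": -0.0045, "tz": 0.003, "ax": -0.001, "ay": 0, "az": 0},
  {"fingers": 0, "tx": 0.1, "ty": -0.0045, "tz": 0.003, "ax": -0.001, "ay": 0, "az": 0},
  {"fingers": 0, "tx": 0.1345, "ty": -0.0045, "tz": 0.003, "ax": -0.001, "ay": 0, "az": 0},
  {"fingers": 0.3, "tx": 0.1345, "ty": -0.0045, "tz": 0.003, "ax": -0.001, "ay": 0, "az": 0},
  {"fingers": 0.5, "tx": 0.1345, "ty": -0.0045, "tz": 0.003, "ax": -0.001, "ay": 0, "az": 0},
])

```text
time_s: 8.07
tcp_pos: [0.5467, 0.2173, 0.0984]
ee_rot: [[-0.002, -0.808, -0.589], [-0.002, -0.589, 0.808], [-1.0, 0.003, -0.001]]
wrist_force: [1.1, -0.2, 0.4]
gripper_width: 0.778
```

>>> play_rows([
  {"fingers": 1, "tx": 0, "ty": 0, "tz": 0, "ax": 0, "ay": 0, "az": 0},
  {"fingers": 1, "tx": 0, "ty": 0, "tz": 0, "ax": 0, "ay": 0, "az": 0},
  {"fingers": 1, "tx": 0, "ty": 0, "tz": 0, "ax": 0, "ay": 0, "az": 0},
  {"fingers": 1, "tx": 0, "ty": 0, "tz": 0, "ax": 0, "ay": 0, "az": 0},
  {"fingers": 1, "tx": 0, "ty": 0, "tz": 0, "ax": 0, "ay": 0, "az": 0},
])

```text
time_s: 8.48
tcp_pos: [0.5473, 0.2182, 0.1003]
ee_rot: [[0.002, -0.808, -0.589], [0.001, -0.589, 0.808], [-1.0, -0.002, -0.0]]
wrist_force: [-1.1, -0.1, 0.1]
gripper_width: 0.405
```

>>> play_rows([
  {"fingers": 1, "tx": 0, "ty": 0, "tz": 0, "ax": 0, "ay": 0, "az": 0},
  {"fingers": 1, "tx": 0, "ty": 0, "tz": 0, "ax": 0, "ay": 0, "az": 0},
  {"fingers": 1, "tx": 0, "ty": 0, "tz": 0, "ax": 0, "ay": 0, "az": 0},
  {"fingers": 1, "tx": 0, "ty": 0, "tz": 0, "ax": 0, "ay": 0, "az": 0},
  {"fingers": 1, "tx": 0, "ty": 0, "tz": 0, "ax": 0, "ay": 0, "az": 0},
])

```text
time_s: 8.9
tcp_pos: [0.5469, 0.2179, 0.0993]
ee_rot: [[-0.0, -0.808, -0.589], [-0.0, -0.589, 0.808], [-1.0, 0.0, -0.0]]
wrist_force: [-0.6, -0.2, 1.6]
gripper_width: 0.176
```

```bash
python3 -c "
from plan import *
s=r.sense();print(s['tcp_pos'],yaw(),s['gripper_width'],s['wrist_force'],s['moment'])
a=np.array([*s['tcp_pos'],yaw()%360]);u=a.copy();u[2]=.195
plan([u,(.565,.09,.195,206),(.58,-.05,.195,195),(.5988,-.1825,.195,181.8)],a)"
```

```text
[0.54686273 0.21790811 0.09928283] -143.93403645256458 0.17562018288499143 [-0.61424263 -0.22754291  1.56665285] [-0.113326    0.36733998 -0.05399349]
[5.46900e-01 2.17900e-01 1.95000e-01 2.16066e+02] tx -0.1276 ty 0.0000 tz 0.0000 ax -0.0000 rows>= 2.3
[5.65e-01 9.00e-02 1.95e-01 2.06e+02] tx 0.0000 ty 0.0809 tz -0.1521 ax 0.0559 rows>= 3.1
[ 5.80e-01 -5.00e-02  1.95e-01  1.95e+02] tx 0.0000 ty 0.0639 tz -0.1765 ax 0.0611 rows>= 3.4
[  0.5988  -0.1825   0.195  181.8   ] tx 0.0000 ty 0.0215 tz -0.1771 ax 0.0733 rows>= 3.2
```

>>> play_rows([
  {"fingers": 1, "tx": 0, "ty": 0, "tz": 0, "ax": 0, "ay": 0, "az": 0},
  {"fingers": 1, "tx": 0, "ty": 0, "tz": 0, "ax": 0, "ay": 0, "az": 0},
  {"fingers": 1, "tx": 0, "ty": 0, "tz": 0, "ax": 0, "ay": 0, "az": 0},
  {"fingers": 1, "tx": -0.02, "ty": 0, "tz": 0, "ax": 0, "ay": 0, "az": 0},
  {"fingers": 1, "tx": -0.06, "ty": 0, "tz": 0, "ax": 0, "ay": 0, "az": 0},
])

```text
time_s: 9.32
tcp_pos: [0.5442, 0.2165, 0.1399]
ee_rot: [[-0.009, -0.809, -0.588], [-0.005, -0.588, 0.809], [-1.0, 0.01, 0.001]]
wrist_force: [0.4, -0.3, -2.0]
gripper_width: 0.178
```

>>> play_rows([
  {"fingers": 1, "tx": -0.05, "ty": 0, "tz": 0, "ax": 0, "ay": 0, "az": 0},
  {"fingers": 1, "tx": -0.09, "ty": 0, "tz": 0, "ax": 0, "ay": 0, "az": 0},
  {"fingers": 1, "tx": -0.107, "ty": 0, "tz": 0, "ax": 0, "ay": 0, "az": 0},
  {"fingers": 1, "tx": -0.107, "ty": 0, "tz": 0, "ax": 0, "ay": 0, "az": 0},
])

```text
time_s: 9.65
tcp_pos: [0.5485, 0.2189, 0.228]
ee_rot: [[0.007, -0.808, -0.589], [0.004, -0.589, 0.808], [-1.0, -0.008, -0.001]]
wrist_force: [0.6, 0.2, -1.9]
gripper_width: 0.172
```

>>> play_rows([
  {"fingers": 1, "tx": 0, "ty": 0.018, "tz": -0.034, "ax": 0.0125, "ay": 0, "az": 0},
  {"fingers": 1, "tx": 0, "ty": 0.036, "tz": -0.068, "ax": 0.025, "ay": 0, "az": 0},
  {"fingers": 1, "tx": 0, "ty": 0.054, "tz": -0.102, "ax": 0.0375, "ay": 0, "az": 0},
  {"fingers": 1, "tx": 0, "ty": 0.072, "tz": -0.136, "ax": 0.05, "ay": 0, "az": 0},
  {"fingers": 1, "tx": 0, "ty": 0.0809, "tz": -0.1521, "ax": 0.0559, "ay": 0, "az": 0},
])

```text
time_s: 10.07
tcp_pos: [0.5638, 0.0872, 0.2218]
ee_rot: [[-0.005, -0.901, -0.435], [-0.001, -0.435, 0.901], [-1.0, 0.005, 0.001]]
wrist_force: [0.1, 0.6, -1.7]
gripper_width: 0.176
```

>>> play_rows([
  {"fingers": 1, "tx": 0, "ty": 0.013, "tz": -0.035, "ax": 0.0122, "ay": 0, "az": 0},
  {"fingers": 1, "tx": 0, "ty": 0.026, "tz": -0.071, "ax": 0.0244, "ay": 0, "az": 0},
  {"fingers": 1, "tx": 0, "ty": 0.039, "tz": -0.106, "ax": 0.0367, "ay": 0, "az": 0},
  {"fingers": 1, "tx": 0, "ty": 0.052, "tz": -0.141, "ax": 0.0489, "ay": 0, "az": 0},
  {"fingers": 1, "tx": 0, "ty": 0.0639, "tz": -0.1765, "ax": 0.0611, "ay": 0, "az": 0},
])

```text
time_s: 10.48
tcp_pos: [0.5791, -0.051, 0.2223]
ee_rot: [[-0.003, -0.966, -0.257], [0.0, -0.257, 0.966], [-1.0, 0.003, 0.001]]
wrist_force: [1.0, 0.7, -1.7]
gripper_width: 0.174
```

>>> play_rows([
  {"fingers": 1, "tx": 0, "ty": 0.005, "tz": -0.045, "ax": 0.018, "ay": 0, "az": 0},
  {"fingers": 1, "tx": 0, "ty": 0.01, "tz": -0.09, "ax": 0.036, "ay": 0, "az": 0},
  {"fingers": 1, "tx": 0, "ty": 0.016, "tz": -0.135, "ax": 0.055, "ay": 0, "az": 0},
  {"fingers": 1, "tx": 0, "ty": 0.0215, "tz": -0.177, "ax": 0.0733, "ay": 0, "az": 0},
  {"fingers": 1, "tx": 0, "ty": 0.0215, "tz": -0.177, "ax": 0.0733, "ay": 0, "az": 0},
])

```text
time_s: 10.9
tcp_pos: [0.5983, -0.1868, 0.2216]
ee_rot: [[-0.003, -1.0, -0.025], [-0.0, -0.025, 1.0], [-1.0, 0.003, -0.0]]
wrist_force: [0.8, -0.3, -1.6]
gripper_width: 0.178
```

>>> play_rows([
  {"fingers": 1, "tx": 0, "ty": 0, "tz": 0, "ax": 0, "ay": 0, "az": 0},
  {"fingers": 1, "tx": 0, "ty": 0, "tz": 0, "ax": 0, "ay": 0, "az": 0},
  {"fingers": 1, "tx": 0, "ty": 0, "tz": 0, "ax": 0, "ay": 0, "az": 0},
])

```text
time_s: 11.15
tcp_pos: [0.5985, -0.1813, 0.2234]
ee_rot: [[-0.001, -0.999, -0.033], [0.001, -0.033, 0.999], [-1.0, 0.001, 0.001]]
wrist_force: [-0.5, 0.2, -1.4]
gripper_width: 0.174
```

```bash
python3 w.py w5.png; python3 -c "
from plan import *
s=r.sense();print(s['tcp_pos'],yaw(),s['gripper_width'],s['wrist_force'],s['moment'])
plan([(.5988,-.1825,.145,181.8)])"
```

```text
[ 0.59858756 -0.18112019  0.22382871] -178.08970754195948 11.2 [ -2.   22.8  -1.   -0.  -66.3   4. ]
insert 0.78 [322. 135.] [ 0.5966 -0.2405  0.05  ]
rail_hole 0.93 [316. 112.] [ 0.6017 -0.2567  0.07  ]
rail_handle 0.57 [319. 118.] [ 0.5996 -0.254   0.116 ]
screw_head 0.85 [319. 291.] [ 0.5959 -0.145   0.112 ]
pin 0.56 [322. 134.] [ 0.5977 -0.2446  0.106 ]
jig 0.7 [318. 131.] [ 0.5994 -0.2438  0.05  ]
[ 0.59878784 -0.18182221  0.22457675] -178.1412583848911 0.1743644228399736 [ 1.19839652 -0.40511642 -2.39230705] [0.03435224 0.10964537 0.00359039]
[ 5.988e-01 -1.825e-01  1.450e-01  1.818e+02] tx 0.1061 ty 0.0000 tz -0.0009 ax 0.0003 rows>= 1.9
```

View pics/w5.png

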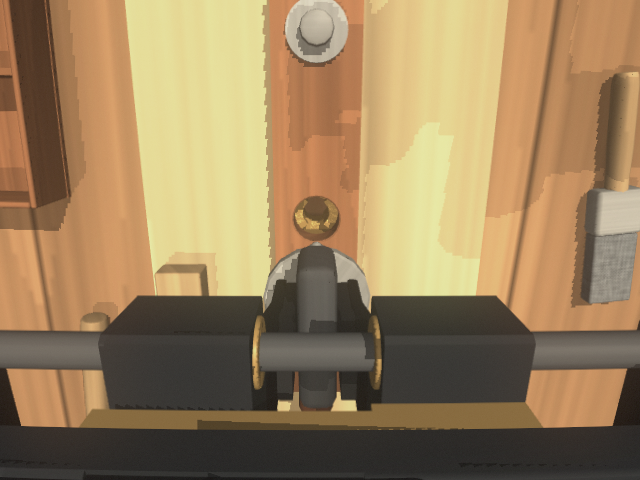

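```bash
python3 -c "
from plan import *
p=dict(np.load('last.npz'))
print('hole',onz(p,(316.5,217),.07),'bore',onz(p,(316.5,213),.05),'pivot',onz(p,(316.5,45),.07))
hz=.2238-.0023
for dy in (-.002,0,.002):
  c=np.array([.5986,-.1815+dy,hz]);e=np.array([.0009,-.028,0])
  print(dy,proj(p,[c+e+[0,0,.015],c+[0,0,-.021]+[0,-.023,0],c+[.023,0,-.021],c+[-.023,0,-.021]]).round(1))
im=p['image'][190:320,240:400];cv2.imwrite('pics/w5c.png',cv2.cvtColor(cv2.resize(im,None,fx=4.5,fy=4.5,interpolation=2),cv2.COLOR_RGB2BGR))"
```

```text
hole [ 0.59860329 -0.1842384   0.07      ] bore [ 0.59851724 -0.18242254  0.05      ] pivot [ 0.60247926 -0.29895628  0.07      ]
-0.002 [[317.2 258.9]
 [318.7 241.1]
 [262.8 291. ]
 [370.7 294.3]]
0 [[317.  264.7]
 [318.6 245.7]
 [262.8 295.3]
 [370.4 298.5]]
0.002 [[316.8 270.4]
 [318.4 250.3]
 [262.8 299.6]
 [370.1 302.8]]
```

View pics/w5c.png

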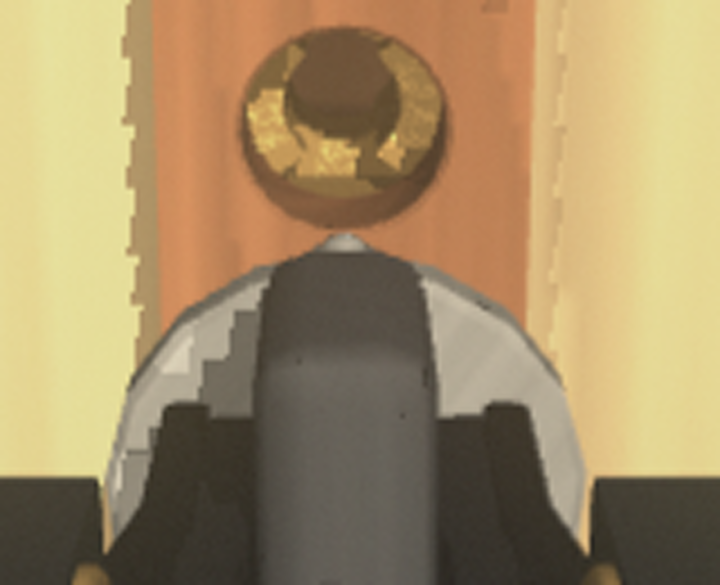

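>>> play_rows([
  {"fingers": 1, "tx": 0.035, "ty": 0, "tz": -0.0015, "ax": 0, "ay": 0, "az": 0},
  {"fingers": 1, "tx": 0.07, "ty": 0, "tz": -0.0015, "ax": 0, "ay": 0, "az": 0},
  {"fingers": 1, "tx": 0.095, "ty": 0, "tz": -0.0015, "ax": 0, "ay": 0, "az": 0},
  {"fingers": 1, "tx": 0.095, "ty": 0, "tz": -0.0015, "ax": 0, "ay": 0, "az": 0},
  {"fingers": 1, "tx": 0.095, "ty": 0, "tz": -0.0015, "ax": 0, "ay": 0, "az": 0},
])

```text
time_s: 11.92
tcp_pos: [0.5985, -0.1835, 0.1526]
ee_rot: [[-0.002, -0.999, -0.032], [-0.0, -0.032, 0.999], [-1.0, 0.002, -0.0]]
wrist_force: [0.8, -0.0, -1.5]
gripper_width: 0.168
```

>>> play_rows([
  {"fingers": 1, "tx": 0.008, "ty": 0, "tz": 0, "ax": 0, "ay": 0, "az": 0},
  {"fingers": 1, "tx": 0.016, "ty": 0, "tz": 0, "ax": 0, "ay": 0, "az": 0},
  {"fingers": 1, "tx": 0.023, "ty": 0, "tz": 0, "ax": 0, "ay": 0, "az": 0},
  {"fingers": 1, "tx": 0.023, "ty": 0, "tz": 0, "ax": 0, "ay": 0, "az": 0},
  {"fingers": 1, "tx": 0.023, "ty": 0, "tz": 0, "ax": 0, "ay": 0, "az": 0},
])

```text
time_s: 12.33
tcp_pos: [0.5987, -0.1835, 0.1359]
ee_rot: [[-0.0, -1.0, -0.032], [-0.0, -0.032, 1.0], [-1.0, 0.0, -0.0]]
wrist_force: [0.5, -0.3, -2.4]
gripper_width: 0.174
```

```bash
cat > s.py <<'E'
from plan import *
s=r.sense();print(np.round(s['tcp_pos'],4),yaw()%360,s['gripper_width'],s['wrist_force'],s['moment'],s['time_s'])
E
python3 s.py
```

```text
[ 0.5987 -0.1835  0.1359] 181.8078102721489 0.1736493532998378 [ 0.45100409 -0.32271574 -2.40714819] [-0.02759713  0.09629762 -0.03109723] 12.3333
```

>>> play_rows([
  {"fingers": 1, "tx": 0.005, "ty": 0, "tz": 0, "ax": 0, "ay": 0, "az": 0},
  {"fingers": 1, "tx": 0.01, "ty": 0, "tz": 0, "ax": 0, "ay": 0, "az": 0},
  {"fingers": 1, "tx": 0.015, "ty": 0, "tz": 0, "ax": 0, "ay": 0, "az": 0},
  {"fingers": 1, "tx": 0.019, "ty": 0, "tz": 0, "ax": 0, "ay": 0, "az": 0},
  {"fingers": 1, "tx": 0.019, "ty": 0, "tz": 0, "ax": 0, "ay": 0, "az": 0},
])

```text
time_s: 12.75
tcp_pos: [0.5982, -0.1834, 0.1206]
ee_rot: [[-0.002, -1.0, -0.031], [0.0, -0.031, 1.0], [-1.0, 0.002, 0.0]]
wrist_force: [-0.1, -0.1, -2.4]
gripper_width: 0.171
```

>>> play_rows([
  {"fingers": 1, "tx": 0.003, "ty": 0, "tz": 0, "ax": 0, "ay": 0, "az": 0},
  {"fingers": 1, "tx": 0.006, "ty": 0, "tz": 0, "ax": 0, "ay": 0, "az": 0},
  {"fingers": 1, "tx": 0.009, "ty": 0, "tz": 0, "ax": 0, "ay": 0, "az": 0},
  {"fingers": 1, "tx": 0.009, "ty": 0, "tz": 0, "ax": 0, "ay": 0, "az": 0},
])

```text
time_s: 13.08
tcp_pos: [0.5985, -0.1834, 0.1143]
ee_rot: [[-0.001, -1.0, -0.031], [0.0, -0.031, 1.0], [-1.0, 0.001, 0.0]]
wrist_force: [0.3, -1.1, -2.7]
gripper_width: 0.174
```

```bash
python3 s.py
```

```text
[ 0.5985 -0.1834  0.1143] 181.8021321141611 0.17429770797304675 [ 0.30025927 -1.08827309 -2.68136333] [ 0.01853268  0.1036588  -0.04293724] 13.0833
```

>>> play_rows([
  {"fingers": 1, "tx": 0.003, "ty": 0, "tz": 0, "ax": 0, "ay": 0, "az": 0},
  {"fingers": 1, "tx": 0.006, "ty": 0, "tz": 0, "ax": 0, "ay": 0, "az": 0},
  {"fingers": 1, "tx": 0.009, "ty": 0, "tz": 0, "ax": 0, "ay": 0, "az": 0},
  {"fingers": 1, "tx": 0.012, "ty": 0, "tz": 0, "ax": 0, "ay": 0, "az": 0},
  {"fingers": 1, "tx": 0.012, "ty": 0, "tz": 0, "ax": 0, "ay": 0, "az": 0},
])

```text
time_s: 13.5
tcp_pos: [0.5984, -0.1835, 0.1052]
ee_rot: [[-0.001, -1.0, -0.031], [0.0, -0.031, 1.0], [-1.0, 0.001, 0.0]]
wrist_force: [0.6, -0.9, -2.4]
gripper_width: 0.175
```

```bash
python3 s.py
```

```text
[ 0.5984 -0.1835  0.1052] 181.7988566641672 0.17467746925847985 [ 0.64923147 -0.87743271 -2.41218708] [ 0.00521587  0.12053003 -0.04335776] 13.5
```

>>> play_rows([
  {"fingers": 1, "tx": 0.0013, "ty": 0, "tz": 0, "ax": 0, "ay": 0, "az": 0},
  {"fingers": 1, "tx": 0.0027, "ty": 0, "tz": 0, "ax": 0, "ay": 0, "az": 0},
  {"fingers": 1, "tx": 0.004, "ty": 0, "tz": 0, "ax": 0, "ay": 0, "az": 0},
  {"fingers": 1, "tx": 0.004, "ty": 0, "tz": 0, "ax": 0, "ay": 0, "az": 0},
  {"fingers": 1, "tx": 0.004, "ty": 0, "tz": 0, "ax": 0, "ay": 0, "az": 0},
])

```text
time_s: 13.92
tcp_pos: [0.5988, -0.1835, 0.1029]
ee_rot: [[-0.0, -1.0, -0.032], [-0.0, -0.032, 1.0], [-1.0, 0.0, -0.0]]
wrist_force: [0.4, 0.4, -1.3]
gripper_width: 0.17
```

```bash
python3 s.py
```

```text
[ 0.5988 -0.1835  0.1029] 181.80795945802734 0.16987758008614678 [ 0.43593714  0.37793286 -1.25580052] [0.06674737 0.15318559 0.01409049] 13.9167
```

>>> play_rows([
  {"fingers": 1, "tx": 0.001, "ty": 0, "tz": 0, "ax": 0, "ay": 0, "az": 0},
  {"fingers": 1, "tx": 0.0015, "ty": 0, "tz": 0, "ax": 0, "ay": 0, "az": 0},
  {"fingers": 1, "tx": 0.0015, "ty": 0, "tz": 0, "ax": 0, "ay": 0, "az": 0},
])

```text
time_s: 14.17
tcp_pos: [0.599, -0.1836, 0.1021]
ee_rot: [[0.001, -0.999, -0.032], [-0.0, -0.032, 0.999], [-1.0, -0.001, -0.0]]
wrist_force: [-0.3, -0.8, 0.3]
gripper_width: 0.175
```

```bash
python3 s.py
```

```text
[ 0.599  -0.1836  0.1021] 181.81900103108856 0.17525327040468036 [-0.30865041 -0.80742929  0.26436141] [-0.05657158  0.17548117  0.01485572] 14.1667
```

>>> play_rows([
  {"fingers": 1, "tx": 0.0003, "ty": 0, "tz": 0, "ax": 0.0278, "ay": 0, "az": 0},
  {"fingers": 1, "tx": 0.0006, "ty": 0, "tz": 0, "ax": 0.0556, "ay": 0, "az": 0},
  {"fingers": 1, "tx": 0.0009, "ty": 0, "tz": 0, "ax": 0.0833, "ay": 0, "az": 0},
  {"fingers": 1, "tx": 0.0012, "ty": 0, "tz": 0, "ax": 0.1111, "ay": 0, "az": 0},
  {"fingers": 1, "tx": 0.0015, "ty": 0, "tz": 0, "ax": 0.1389, "ay": 0, "az": 0},
])

```text
time_s: 14.58
tcp_pos: [0.5996, -0.1837, 0.1018]
ee_rot: [[0.002, -0.918, 0.397], [-0.001, 0.397, 0.918], [-1.0, -0.002, 0.0]]
wrist_force: [0.2, -0.1, 1.5]
gripper_width: 0.174
```

```bash
python3 s.py
```

```text
[ 0.5996 -0.1837  0.1018] 156.5959707282816 0.17398617082060022 [ 0.21023821 -0.08360035  1.45948193] [-0.03942086  0.0100386   0.05099398] 14.5833
```

>>> play_rows([
  {"fingers": 1, "tx": 0.0003, "ty": 0, "tz": 0, "ax": 0.0278, "ay": 0, "az": 0},
  {"fingers": 1, "tx": 0.0006, "ty": 0, "tz": 0, "ax": 0.0556, "ay": 0, "az": 0},
  {"fingers": 1, "tx": 0.0009, "ty": 0, "tz": 0, "ax": 0.0833, "ay": 0, "az": 0},
  {"fingers": 1, "tx": 0.0012, "ty": 0, "tz": 0, "ax": 0.1111, "ay": 0, "az": 0},
  {"fingers": 1, "tx": 0.0015, "ty": 0, "tz": 0, "ax": 0.1389, "ay": 0, "az": 0},
])

```text
time_s: 15.0
tcp_pos: [0.5998, -0.1836, 0.1005]
ee_rot: [[0.003, -0.664, 0.748], [-0.001, 0.748, 0.664], [-1.0, -0.002, 0.002]]
wrist_force: [-0.8, 0.2, -0.5]
gripper_width: 0.172
```

```bash
python3 s.py
```

```text
[ 0.5998 -0.1836  0.1005] 131.58332735435602 0.17161595294364176 [-0.84972221  0.16927997 -0.48363956] [-0.03977235  0.13700018 -0.05194031] 15.0
```

>>> play_rows([
  {"fingers": 1, "tx": 0.0004, "ty": 0, "tz": 0, "ax": 0.0278, "ay": 0, "az": 0},
  {"fingers": 1, "tx": 0.0008, "ty": 0, "tz": 0, "ax": 0.0556, "ay": 0, "az": 0},
  {"fingers": 1, "tx": 0.0012, "ty": 0, "tz": 0, "ax": 0.0833, "ay": 0, "az": 0},
  {"fingers": 1, "tx": 0.0016, "ty": 0, "tz": 0, "ax": 0.1, "ay": 0, "az": 0},
  {"fingers": 1, "tx": 0.0016, "ty": 0, "tz": 0, "ax": 0.1, "ay": 0, "az": 0},
])

```text
time_s: 15.42
tcp_pos: [0.5993, -0.1837, 0.0993]
ee_rot: [[0.002, -0.403, 0.915], [-0.001, 0.915, 0.403], [-1.0, -0.001, 0.001]]
wrist_force: [-1.2, -0.7, 2.8]
gripper_width: 0.178
```

```bash
python3 s.py
```

```text
[ 0.5993 -0.1837  0.0993] 113.77488934648018 0.1778521143847398 [-1.21786457 -0.70781081  2.79827411] [-0.00145672  0.14964691 -0.04418033] 15.4167
```

>>> play_rows([
  {"fingers": 1, "tx": 0.0002, "ty": 0, "tz": 0, "ax": 0.02, "ay": 0, "az": 0},
  {"fingers": 1, "tx": 0.0004, "ty": 0, "tz": 0, "ax": 0.04, "ay": 0, "az": 0},
  {"fingers": 1, "tx": 0.0004, "ty": 0, "tz": 0, "ax": 0.06, "ay": 0, "az": 0},
  {"fingers": 1, "tx": 0.0004, "ty": 0, "tz": 0, "ax": 0.07, "ay": 0, "az": 0},
  {"fingers": 1, "tx": 0.0004, "ty": 0, "tz": 0, "ax": 0.07, "ay": 0, "az": 0},
])

```text
time_s: 15.83
tcp_pos: [0.5997, -0.1837, 0.0992]
ee_rot: [[0.003, -0.196, 0.981], [-0.001, 0.981, 0.196], [-1.0, -0.001, 0.002]]
wrist_force: [-0.5, -0.5, 4.3]
gripper_width: 0.173
```

```bash
python3 s.py
```

```text
[ 0.5997 -0.1837  0.0992] 101.28791599336353 0.17327626483254244 [-0.48303485 -0.53777443  4.29289719] [ 0.06079683  0.01626395 -0.02653429] 15.8333
```

>>> play_rows([
  {"fingers": 1, "tx": 0, "ty": 0, "tz": 0, "ax": 0.0167, "ay": 0, "az": 0},
  {"fingers": 1, "tx": 0, "ty": 0, "tz": 0, "ax": 0.0333, "ay": 0, "az": 0},
  {"fingers": 1, "tx": 0, "ty": 0, "tz": 0, "ax": 0.05, "ay": 0, "az": 0},
  {"fingers": 1, "tx": 0, "ty": 0, "tz": 0, "ax": 0.0611, "ay": 0, "az": 0},
  {"fingers": 1, "tx": 0, "ty": 0, "tz": 0, "ax": 0.0611, "ay": 0, "az": 0},
])

```text
time_s: 16.25
tcp_pos: [0.5998, -0.1837, 0.0992]
ee_rot: [[0.003, -0.005, 1.0], [-0.001, 1.0, 0.005], [-1.0, -0.001, 0.003]]
wrist_force: [0.4, 0.9, 5.1]
gripper_width: 0.175
```

```bash
python3 s.py
```

```text
[ 0.5998 -0.1837  0.0992] 90.30882753194163 0.17542826869953826 [0.43810389 0.93997211 5.06912204] [ 0.06669958 -0.02575136  0.01771449] 16.25
```

>>> play_rows([
  {"fingers": 1, "tx": 0, "ty": 0, "tz": 0, "ax": 0.015, "ay": 0, "az": 0},
  {"fingers": 1, "tx": 0, "ty": 0, "tz": 0, "ax": 0.03, "ay": 0, "az": 0},
  {"fingers": 1, "tx": 0, "ty": 0, "tz": 0, "ax": 0.04, "ay": 0, "az": 0},
  {"fingers": 1, "tx": 0, "ty": 0, "tz": 0, "ax": 0.04, "ay": 0, "az": 0},
])

```text
time_s: 16.58
tcp_pos: [0.6, -0.1835, 0.0992]
ee_rot: [[0.003, 0.119, 0.993], [-0.001, 0.993, -0.119], [-1.0, -0.0, 0.003]]
wrist_force: [0.2, 1.0, 5.6]
gripper_width: 0.175
```

```bash
python3 w.py w6.png | head -1; python3 s.py
```

```text
[ 0.59996073 -0.18351703  0.09917287] 83.19949644799294 16.6333 [ -2.2  29.5  -9.5   0.  -50.8 -94.6]
[ 0.6    -0.1835  0.0992] 83.21397512587687 0.1762319408197325 [-0.33399781  0.39245403  5.3958856 ] [ 0.26522431 -0.12707489  0.10694231] 16.9333
```

View pics/w6.png

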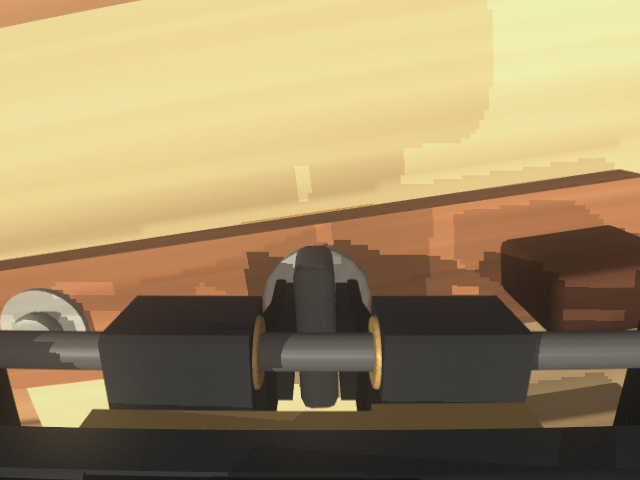

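>>> play_rows([
  {"fingers": 1, "tx": 0, "ty": 0, "tz": 0, "ax": 0.012, "ay": 0, "az": 0},
  {"fingers": 1, "tx": 0, "ty": 0, "tz": 0, "ax": 0.024, "ay": 0, "az": 0},
  {"fingers": 1, "tx": 0, "ty": 0, "tz": 0, "ax": 0.024, "ay": 0, "az": 0},
  {"fingers": 1, "tx": 0, "ty": 0, "tz": 0, "ax": 0.024, "ay": 0, "az": 0},
])

```text
time_s: 17.27
tcp_pos: [0.6002, -0.1835, 0.0992]
ee_rot: [[0.004, 0.192, 0.981], [-0.001, 0.981, -0.192], [-1.0, 0.0, 0.004]]
wrist_force: [0.9, 0.2, 4.7]
gripper_width: 0.175
```

```bash
python3 s.py
```

```text
[ 0.6002 -0.1835  0.0992] 78.91859640761237 0.17487312448898992 [0.91611285 0.21364357 4.69967764] [ 0.31316755 -0.24268836  0.16410027] 17.2667
```

>>> play_rows([
  {"fingers": 1, "tx": 0, "ty": 0, "tz": 0, "ax": 0.012, "ay": 0, "az": 0},
  {"fingers": 1, "tx": 0, "ty": 0, "tz": 0, "ax": 0.024, "ay": 0, "az": 0},
  {"fingers": 1, "tx": 0, "ty": 0, "tz": 0, "ax": 0.024, "ay": 0, "az": 0},
  {"fingers": 1, "tx": 0, "ty": 0, "tz": 0, "ax": 0.024, "ay": 0, "az": 0},
])

```text
time_s: 17.6
tcp_pos: [0.6002, -0.1834, 0.0992]
ee_rot: [[0.003, 0.265, 0.964], [-0.001, 0.964, -0.265], [-1.0, 0.0, 0.003]]
wrist_force: [1.1, 0.1, 5.4]
gripper_width: 0.179
```

```bash
cp last.npz w6.npz; python3 s.py; python3 w.py w7.png | head -1; python3 -c "
import numpy as np,cv2
L=[cv2.imread('pics/w%d.png'%k)[235:420,240:400] for k in (5,6,7)]
cv2.imwrite('pics/cmp.png',cv2.resize(np.hstack(L),None,fx=1.66,fy=1.66*1.8,interpolation=2))"
```

```text
[ 0.6002 -0.1834  0.0992] 74.63461587856997 0.17895173341783502 [1.13311975 0.05553747 5.37635356] [ 0.33418443 -0.21632329  0.35280116] 17.6
[ 0.60013064 -0.18340833  0.09919202] 74.63694460741083 17.65 [  -2.2   29.5   -9.5    0.   -50.8 -103.2]
```

View pics/cmp.png

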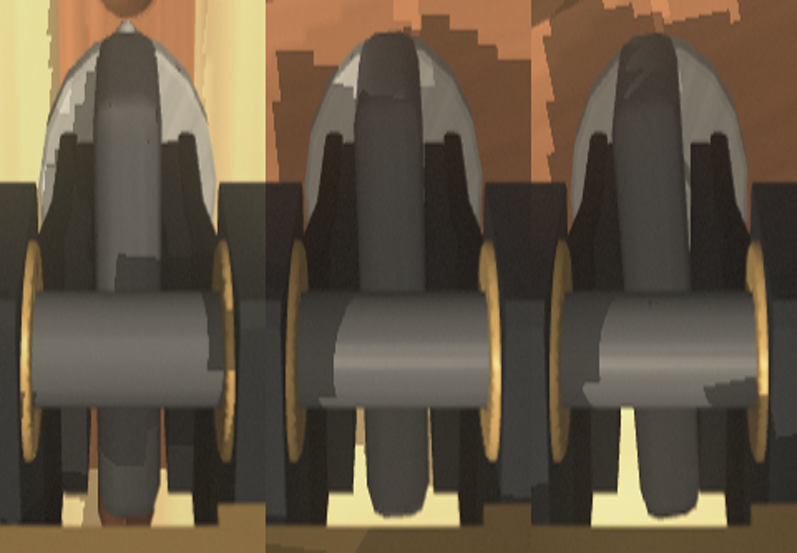

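>>> play_rows([
  {"fingers": -1, "tx": 0, "ty": 0, "tz": 0, "ax": 0, "ay": 0, "az": 0},
  {"fingers": -1, "tx": 0, "ty": 0, "tz": 0, "ax": 0, "ay": 0, "az": 0},
  {"fingers": -1, "tx": 0, "ty": 0, "tz": 0, "ax": 0, "ay": 0, "az": 0},
  {"fingers": -1, "tx": 0, "ty": 0, "tz": 0, "ax": 0, "ay": 0, "az": 0},
  {"fingers": -1, "tx": -0.01, "ty": 0, "tz": 0, "ax": 0, "ay": 0, "az": 0},
])

```text
time_s: 18.37
tcp_pos: [0.5971, -0.1834, 0.1035]
ee_rot: [[-0.005, 0.27, 0.963], [0.001, 0.963, -0.27], [-1.0, -0.0, -0.005]]
wrist_force: [-0.3, 0.1, -1.2]
gripper_width: 0.473
```

>>> play_rows([
  {"fingers": -1, "tx": -0.04, "ty": 0, "tz": 0, "ax": 0, "ay": 0, "az": 0},
  {"fingers": -1, "tx": -0.08, "ty": 0, "tz": 0, "ax": 0, "ay": 0, "az": 0},
  {"fingers": -1, "tx": -0.13, "ty": 0, "tz": 0, "ax": 0, "ay": 0, "az": 0},
  {"fingers": -1, "tx": -0.16, "ty": 0, "tz": 0, "ax": 0, "ay": 0, "az": 0},
  {"fingers": -1, "tx": -0.16, "ty": 0, "tz": 0, "ax": 0, "ay": 0, "az": 0},
])

```text
time_s: 18.78
tcp_pos: [0.6015, -0.1844, 0.2328]
ee_rot: [[0.012, 0.268, 0.963], [-0.003, 0.963, -0.268], [-1.0, 0.001, 0.012]]
wrist_force: [0.6, 0.6, 0.3]
gripper_width: 0.853
```

>>> play_rows([
  {"fingers": -1, "tx": 0, "ty": 0, "tz": 0, "ax": 0, "ay": 0, "az": 0},
  {"fingers": -1, "tx": 0, "ty": 0, "tz": 0, "ax": 0, "ay": 0, "az": 0},
  {"fingers": -1, "tx": 0, "ty": 0, "tz": 0, "ax": 0, "ay": 0, "az": 0},
])

```text
time_s: 19.03
tcp_pos: [0.5978, -0.1834, 0.2239]
ee_rot: [[-0.003, 0.27, 0.963], [0.001, 0.963, -0.27], [-1.0, -0.0, -0.003]]
wrist_force: [0.1, 0.1, 0.3]
gripper_width: 0.986
```

```bash
python3 w.py w8.png;python3 s.py
```

```text
[ 0.59795108 -0.183422    0.22383788] 74.36114541607857 19.0833 [  -2.3   22.9   -0.9   -0.   -66.5 -103.4]
insert 0.98 [348. 169.] [ 0.5703 -0.1506  0.05  ]
insert 0.7 [318. 228.] [ 0.6076 -0.184   0.05  ]
rail_hole 0.62 [348. 212.] [ 0.5971 -0.1592  0.07  ]
rail_handle 0.79 [349. 216.] [ 0.5886 -0.1594  0.116 ]
screw_head 0.78 [319. 228.] [ 0.592  -0.1792  0.112 ]
pin 0.37 [345. 212.] [ 0.5874 -0.1613  0.106 ]
jig 0.78 [344. 168.] [ 0.568  -0.1534  0.05  ]
[ 0.5987 -0.1835  0.225 ] 74.36759338001224 0.997454782213551 [-0.2007709  -0.52690762 -0.65592126] [-0.02944605 -0.02280535 -0.02125617] 19.3833
```

View pics/w8.png

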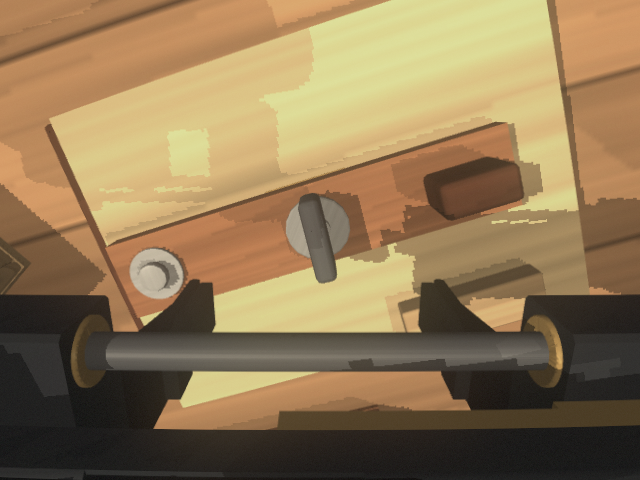

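```bash
python3 -c "
from plan import *
p=dict(np.load('last.npz'))
a=onz(p,(309,199),.112);b=onz(p,(326,279),.112);d=b-a;print(np.linalg.norm(d),(a+b)/2,np.degrees(np.arctan2(d[1],d[0])),'collar',onz(p,(317.5,227.5),.076))
c=onz(p,(317.5,227.5),.076);print(proj(p,[c+[.023*np.cos(t),.023*np.sin(t),0] for t in np.linspace(0,6.28,9)[:-1]]).round())
print(job.finish_job())"
```

```text
0.053545618840785895 [ 0.59907246 -0.18216598  0.112     ] -4.052791240130954 collar [ 0.60054829 -0.18263192  0.076     ]
[[326. 257.]
 [345. 243.]
 [349. 219.]
 [334. 200.]
 [309. 197.]
 [289. 212.]
 [286. 236.]
 [302. 254.]]
the job is handed in; nothing more can be done
None
```

The job is handed in, and my last checks say it was done in the order asked. It finished at about 19.4 s of the 58 s allowed, and no verdict was reported.

**What I did**
- I gripped the rail's handle and swung it about 22.6°. The wrist image put the rail's hole within about 1 mm of being centred over the insert.
- I took the thumbscrew from the block and lowered it through both holes. The lugs were already in line with the notches, so the back-and-forth feeling was not needed. They went past rim level with no resistance and came to rest at the thread start.
- I turned it clockwise. It sank the expected 3 mm or so and I kept turning until it met the stop. The resisting torque rose to about 0.35 N m and the wing began to slip in the pads. Then I let go and lifted clear.

**Last checks**
- **Screw angle:** the wing ended about 96° clockwise of the notch line. That is slightly more than the nominal 90°, but within what I can measure from the picture.
- **Collar height:** the gripper height at the stop was the same as when I took hold of the screw on the block, 0.0992 m against 0.0993 m, so the collar is down on the rail.
- **Screw position:** the final image puts the screw within about 2 mm of the insert, with the rail in line.
- **Forces:** the highest force reading I saw was about 6 N, and the gripper was open and clear of everything at the end.

I did not re-measure the other bench objects at the end; the arm passed above them, and no reading showed unexpected contact.

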